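# Feel for the gasket with the flange gap gauge

## Robot

A 7-joint arm with a two-finger parallel gripper is mounted at the origin on the work surface. World frame = base frame: x ahead of the robot, y to its left, z up, the work surface at z = 0. Lengths are in m, angles in rad, forces in N, time in s.
With the tool pointing down it reaches from about 0.4 to 0.85 m from the base axis. Payload 4.5 kg.
Tool frame: the origin (TCP) lies between the finger pads; the fingertips stand 17 mm ahead of it and the grasp point (between the pads) lies 2 mm behind it; z points along the fingers, y is the line along which they close (so a half turn about z gives the same grasp; the last joint's range is limited). The gripper opens to 85 mm and grips with 20 to 120 N. Pads are 22 mm wide; open, the fingers measure 114 mm over their backs; the gripper's body (76 mm by 85 mm) begins 54 mm behind the grasp point. The pads swing forward as they close: fully open they stand 13 mm farther back than shut.
Start: joints at [-1.152, 0.689, -0.195, 1.565, 0.157, 0.902, -0.215], TCP at [0.235, 0.579, 0.248] pointing down, gripper open.
Joint ranges: [-3.01, 3.01], [-0.46, 2.08], [-1.47, 1.51], [0.13, 2.56], [-1, 4.14], [0.04, 2.09], [-2.66, 2.66]. Speed limits (rad/s): [2.57, 2.57, 3.14, 3.14, 3.14, 3.14, 3.14].

## Interface

Orientations are given as a unit quaternion [x, y, z, w].
In Python, from rig import env, imaging, job_done gives the robot as it stands.
- The arm moves only by the shell command python3 -m inch 'ROWS' [FORCE]. ROWS is JSON, a list of rows, each a list of 5 numbers: the finger opening in cm, from 0 to 8.54, then the shift along the world's x, y, z in cm, then the turn about the world's z in rad. A call has 1 to 12 rows; each row shifts and turns the commanded pose from where the row before left it; what a row does not reach is not made up. A row lasts 1/10 s, in which the tool goes at most 50 mm and 8.59 degrees, less where a joint would pass 70% of its speed; a pose out of reach is approached as far as the arm can. A call with a gripper value outside its range is refused whole. The fingers move at their own pace and stop on an object; FORCE is the grip in N (left out, the last holds). Time passes only in rows, so rows that do not move let the fingers close. It gives the time, the measured TCP pose, the force, the opening and the grip force at its end, in the units of the state.
- env.read_state(): the state, without advancing time (a new reading comes with each control period).
- imaging.camera(name): name is "side" or "top"; returns the picture (400x640x3 uint8, red, green, blue); there is no depth.
- imaging.get_calibration(name): a dict with "camera_matrix" (3x3 intrinsics, pixels), "k1" (the pictures are not rectified: a ray, as slopes to the right and down, at radius r is drawn at 1 + k1 r^2 times it, then the intrinsics apply), "pose" (4x4, takes a point from camera to world coordinates). Camera axes: x right, y up, looking along -z (the intrinsics and any distortion apply to the point x, -y, -z); pixel columns grow to the right and rows downward; lengths in m; the calibration is good to about 2 mm. A picture is of the moment at which its call begins. get_calibration takes no time and is no camera call.
- job_done(): hands the job in; it is judged then, once.
The state is a dict: "t": time; "qpos": joint angles; "joint_velocities": joint speeds; "effort": joint torques, N m; "tcp_pos": TCP position; "tool_rot": TCP orientation; "ft_force": force on the tool from outside, world axes, zero at the start; "torque": the same for the moment, N m; "opening": opening from 0.0 (shut) to 1.0 (fully open); "grip_force": force on a finger pad.
Only numpy, scipy, OpenCV 4.12 (cv2) and the standard library are available. Lean on these libraries where they do the work, as an engineer would, in place of code of your own. Each camera call takes 0.05 s, during which the arm holds its last target. There are 200 camera calls.

## Task

Draw the gap gauge out of its rack by the blade, lay it flat on the bench and let go of it, then pick it up again another way and slide its blade level and straight into the front of the gap of the bolted pipe joint, midway between the two front studs, until the tip just touches the gasket inside. Stop there without pushing the gasket along, and leave the gauge in the gap, tip at the gasket, for the reading. Leave everything else on the bench where it is.

Things in the scene. Friction and masses are not known exactly. Their poses are not given: they have to be found in the camera images.
- spool: Bolted pipe joint, fixed, upright: two level steel flanges 165 mm across, 18 mm thick, one above the other on a pipe stub, a brass valve with handwheel on top (304 mm high in all). Between the flanges an open gap 6.5 mm high, floor 100 mm and roof 106.5 mm above the bench. Origin: bench level on the vertical axis; -x points out of its front, roughly to the robot; z up.
- gap_mouth (a point): Middle of the gap's mouth on the front rim: 82.5 mm from the joint's axis towards its -x, 103.25 mm above the bench, midway between the two front studs. Axes as the joint's: the blade goes in along +x. Four 16 mm studs cross the gap at joint x, y = +-44 mm; nuts and stud ends reach 142 mm above the bench. Valve and handwheel stay within 48 mm of the axis.
- gasket (a joint): How far the gasket has been pushed along the joint's +x since the start (m), 0 at the start. The gasket is a black disc 96 mm across filling the gap's height; it sits off-centre, its front edge 27 to 42 mm in from the front rim (unknown). It is held by friction and gives way at about 10 N.
- gauge: Aluminium handle 90 long, 24 wide, 20 high (mm), and from its +x end a flat steel blade 55 long, 20 wide, 4 thick at mid-height (8 to 12 mm above the handle's underside). About 0.16 kg. Origin: centre of the handle's underside; +x towards the blade tip, z up. At the start it lies level in the rack, handle covered, about 54 mm of blade sticking out of the rack's -x end.
- gauge_tip (a point): The middle of the blade's front edge, 100 mm from the gauge's origin along +x and 10 mm above the handle's underside; axes as the gauge's.
- rack: Gauge rack, fixed: grey base 105 by 80 mm, 15 mm high, with a roofed channel on it, 98 mm long (x from -49 to 49 mm), 30 mm wide inside, closed at +x, open at -x. Channel floor 15 mm, roof from 40 to 44 mm above the bench. Origin: bench level, centre of the base; -x is the open end, roughly towards the robot.
- nutbox: bystander, fixed: open blue box of nuts 110 by 100 mm, 50 mm high; origin under its centre
- spare_gasket: bystander: flat black ring 76 mm across, 4 mm thick, lying flat; origin under its centre
- stud: bystander: dark steel stud 85 mm long lying down with a nut on it (27 mm high); origin under its middle
- wrench: bystander: steel wrench lying flat; origin under its middle
- tin: bystander: upright round tin 90 mm across, 100 mm tall; origin under its centre
- elbow: bystander: dark pipe elbow lying flat, about 110 by 100 mm, 48 mm high; origin under it near its straight leg's end
- bushing: bystander: upright brass cylinder 44 mm across, 30 mm tall; origin under its centre
- blank: bystander: steel disc 80 mm across, 12 mm thick with a boss of 40 mm, 18 mm high in all; origin under its centre
Things that resemble listed ones, but are neither listed nor needed, are in the scene too. Of the things like the gauge, leave any that is blue, purple or red; of the rest the larger one is meant.

How it is judged:
By the outcome, as a careful person would: the job done as asked, in the order asked, and still so for the second after the job is handed in, with the robot touching nothing.
It also fails if it takes over 69 s, if anything falls off the work surface, if the arm or the gripper's body presses on something with over 40 N, if the wrist force passes 120 N, or if a joint passes its speed limit or range.

## Working session

There is one attempt and no reset: what is moved stays moved. The work goes in short steps, Python scripts to look and compute and a shell command to move; the robot and the scene stay as the last step left them, time stands still between calls to the robot, and variables do not carry over. Pictures are saved under pics/ and viewed, at most 11 in all, crops included, and the job is handed in when it is done.

```bash
mkdir -p pics; ls; cat > h.py <<'E'
import numpy as np, cv2
from rig import env, imaging, job_done
def shot(n,f):
    im=imaging.camera(n); cv2.imwrite('pics/'+f,cv2.cvtColor(im,cv2.COLOR_RGB2BGR)); return im
def cal(n):
    c=imaging.get_calibration(n); return np.array(c['camera_matrix']),c['k1'],np.array(c['pose'])
def ray(n,uv):
    K,k,P=cal(n); d=cv2.undistortPoints(np.array([[uv]],float),K,np.array([k,0,0,0.]))[0,0]
    return P[:3,3],P[:3,:3]@np.array([d[0],-d[1],-1])
def onz(n,uv,z):
    o,d=ray(n,uv); return o+d*(z-o[2])/d[2]
def proj(n,p):
    K,k,P=cal(n); q=P[:3,:3].T@(np.array(p)-P[:3,3]); a=np.array([q[0],-q[1]])/-q[2]
    a=a*(1+k*(a@a)); return K[:2,:2]@a+K[:2,2]
def two(a,b):
    (o,d),(p,e)=ray('top',a),ray('side',b)
    s=np.linalg.lstsq(np.c_[d,-e],p-o,rcond=None)[0]; x,y=o+d*s[0],p+e*s[1]; return (x+y)/2,np.linalg.norm(x-y)
E
python3 - <<'E'
from h import *
shot('top','t1.png'); shot('side','s1.png')
for n in('top','side'): print(cal(n))
print(env.read_state())
E
```

```text
pics
(array([[402.57634413,   0.        , 317.33684324],
       [  0.        , 402.57634413, 197.6846669 ],
       [  0.        ,   0.        ,   1.        ]]), -0.058360779516304286, array([[-0.00763074,  0.99448156, -0.1046336 ,  0.46203276],
       [-0.99996868, -0.00736891,  0.00288864,  0.01188582],
       [ 0.00210167,  0.10465236,  0.99450664,  1.21977467],
       [ 0.        ,  0.        ,  0.        ,  1.        ]]))
(array([[372.81171528,   0.        , 319.65794203],
       [  0.        , 372.81171528, 193.37841125],
       [  0.        ,   0.        ,   1.        ]]), 0.0310111325897347, array([[-0.99932808,  0.02308576, -0.02846801,  0.56535269],
       [-0.03660473, -0.66812245,  0.74315037,  0.86546793],
       [-0.00186393,  0.7436931 ,  0.66851858,  0.84266183],
       [ 0.        ,  0.        ,  0.        ,  1.        ]]))
{'t': 0.1, 'qpos': array([-1.15215061,  0.68991247, -0.19452034,  1.56624983,  0.15729443,
        0.90247228, -0.21507248]), 'joint_velocities': array([ 0.0001237 , -0.00252555, -0.00148953, -0.0036103 ,  0.00038487,
        0.00175958,  0.00012326]), 'effort': array([-4.34823101e-03, -5.40601838e+01, -1.27175298e+00, -1.58987117e+01,
        9.44703264e-03,  4.32328219e-03,  2.47495741e-06]), 'tcp_pos': array([0.2344645 , 0.5787585 , 0.24755388]), 'tool_rot': array([ 1.91187581e-01,  9.81553171e-01, -8.19500400e-04, -1.02881429e-04]), 'ft_force': array([-0.56803206,  0.2417701 , -0.14083798]), 'torque': array([-0.0222444 ,  0.02193447,  0.0266567 ]), 'grip_force': 0.0, 'opening': 0.9998297720509933}
```

View pics/t1.png

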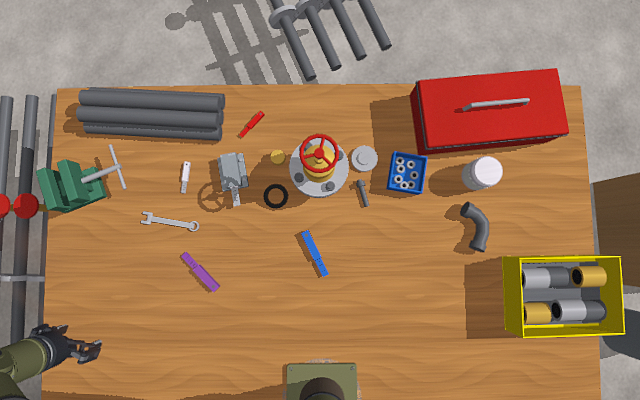

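View pics/s1.png

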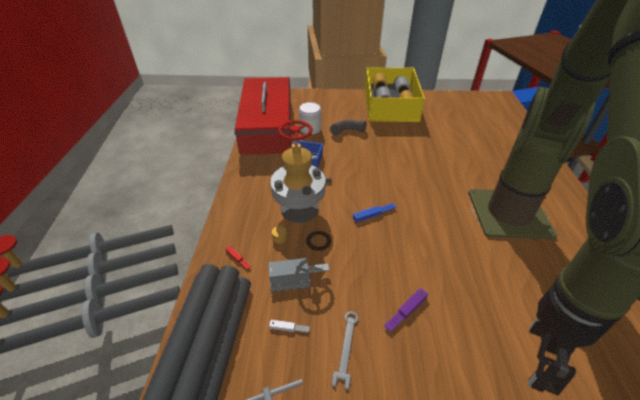

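Top view: rack at (232,170) with a blade at (236,198) and the joint at (319,168). The gauge-like things are blue (314,252), purple (200,271), red (251,124), a small white one (185,177), and the grey one in the rack. I exclude the three coloured ones. Of the other two, the one in the rack fits because its blade sticks out of the -x end and it looks larger. I'll confirm that in an enlarged crop.

```bash
python3 - <<'E'
from h import *
t=cv2.imread('pics/t1.png'); s=cv2.imread('pics/s1.png')
a=cv2.resize(t[140:220,170:350],None,fx=4.4,fy=4.4,interpolation=cv2.INTER_CUBIC)
b=cv2.resize(s[230:340,230:410],None,fx=4.4,fy=4.4,interpolation=cv2.INTER_CUBIC)[:240]
b=cv2.resize(s[250:340,250:430][:60],None,fx=4.4,fy=4.4,interpolation=cv2.INTER_CUBIC)
cv2.imwrite('pics/c1.png',np.vstack([a,b[:240]]))
E
```

```text
(no output)
```

View pics/c1.png

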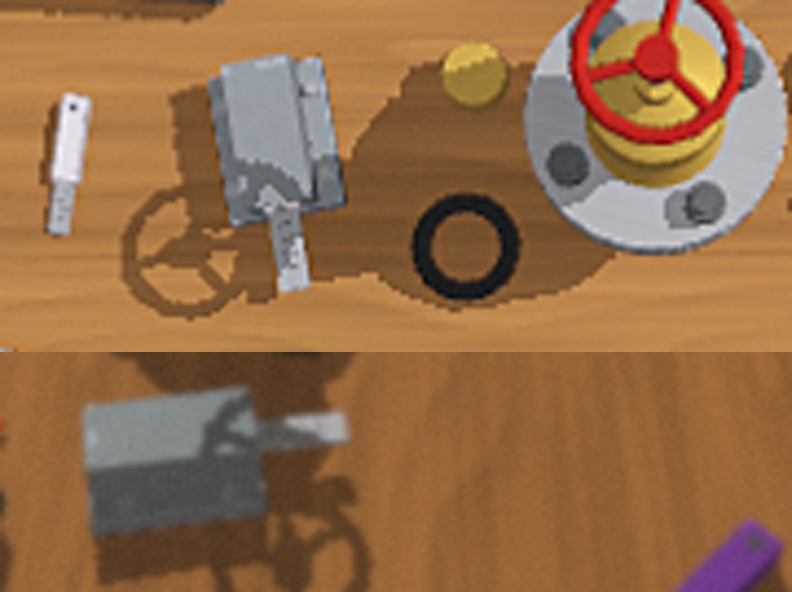

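The crop confirms it: the rack's gauge is about 1.4 times the white one, with its blade from (234,187) to (237,206). The spool's front studs are at about (299,177) and (330,186). Next I'll measure the blade and spool.

```bash
python3 - <<'E'
from h import *
f=lambda x,y:(170+(x+.5)/4.4-.5,140+(y+.5)/4.4-.5)
r=onz('top',f(284,208),.027);t=onz('top',f(294,289),.027); d=r-t
print('blade root,tip',r,t,np.linalg.norm(d),np.arctan2(d[1],d[0]))
S=[onz('top',f(*p),.142) for p in [(608,28),(743,68),(703,201),(567,164)]]
for s in S: print('stud',s)
c=sum(S)/4; x=(S[0]+S[1]-S[2]-S[3])[:2]; print('axis',c,'yaw',np.arctan2(x[1],x[0]), [np.linalg.norm(S[i]-S[i-1]) for i in range(4)])
# flange outline: grey pixels around
im=cv2.imread('pics/t1.png'); hsv=cv2.cvtColor(im,cv2.COLOR_BGR2HSV)
m=(hsv[...,1]<60).astype(np.uint8)*255; mm=np.zeros_like(m); cv2.circle(mm,(319,170),40,255,-1)
m&=mm; m=cv2.morphologyEx(m,cv2.MORPH_OPEN,np.ones((3,3)))
n,l,st,ce=cv2.connectedComponentsWithStats(m); i=1+st[1:,4].argmax(); print(st[i])
h=cv2.convexHull(np.argwhere(l==i)[:,::-1].astype(np.int32))
w=np.array([onz('top',p[0],.1245)[:2] for p in h.astype(float)])
A=np.c_[2*w,np.ones(len(w))]; q=np.linalg.lstsq(A,(w**2).sum(1),rcond=None)[0]; print('fit',q[:2],np.sqrt(q[2]+q[:2]@q[:2]))
for n,p in [('spare',f(466,248)),('bushing',f(475,72)),('white',f(65,165)),('purple',(200,271)),('blue',(314,252)),('wrenchR',(195,226)),('wrenchL',(145,218)),('stud',(362,193))]: print(n,onz('top',p,.01)[:2])
# side tip
print('side tip pred',proj('side',t),'obs',(250+348/4.4,250+75/4.4))
E
```

```text
blade root,tip [0.62187923 0.2572     0.027     ] [0.5665142  0.24961702 0.027     ] 0.05588190668315944 0.13611646647932768
stud [0.71763406 0.03373314 0.142     ]
stud [ 0.6917621  -0.04973899  0.142     ]
stud [ 0.60883537 -0.02404869  0.142     ]
stud [0.63241983 0.05937863 0.142     ]
axis [0.66266284 0.00483102 0.142     ] yaw -0.29632486948177306 [np.float64(0.08898963595978826), np.float64(0.08738967055207904), np.float64(0.08681493924299302), np.float64(0.086696855794406)]
[ 289  147   60   51 1376]
fit [0.66138285 0.00487845] 0.08223014480413558
spare [0.59544404 0.13478653]
bushing [0.71845982 0.12900465]
white [0.65553946 0.4141979 ]
purple [0.3719696  0.36011869]
blue [0.42650515 0.01956666]
wrenchR [0.50621541 0.37783228]
wrenchL [0.53116662 0.53212905]
stud [ 0.60257737 -0.12698703]
side tip pred [328.18101164 265.98782413] obs (329.09090909090907, 267.04545454545456)
```

```bash
python3 -m inch '[[5,3.6,-3.25,0,0.053],[5,3.6,-3.25,0,0.053],[5,3.6,-3.25,0,0.053],[5,3.6,-3.25,0,0.053],[5,3.6,-3.25,0,0.053],[5,3.6,-3.25,0,0.053],[5,3.6,-3.25,0,0.053],[5,3.6,-3.25,0,0.053],[5,3.6,-3.25,0,0.053],[5,3.6,-3.25,0,0.053],[5,0,0,-4,0],[5,0,0,-4,0]]' 100; python3 -m inch '[[5,0,0,-4,0],[5,0,0,-2,0],[5,0,0,0,0],[5,0,0,0,0]]'
python3 -c "
from h import *
a=shot('top','t2.png')[150:240,180:300]; b=shot('side','s2.png')[220:310,240:360]
cv2.imwrite('pics/c2.png',cv2.resize(np.hstack([a,b])[...,::-1],None,fx=3.3,fy=5,interpolation=cv2.INTER_CUBIC))
print(env.read_state()['tool_rot'])"
```

```text
t: 1.3
tcp_pos: [0.597, 0.252, 0.1678]
tool_rot: [-0.07, 0.998, 0.0, 0.001]
ft_force: [0.3, 1.4, -1.0]
opening: 0.589
grip_force: 0.0
t: 1.7
tcp_pos: [0.5947, 0.2545, 0.1085]
tool_rot: [-0.073, 0.997, 0.0, -0.0]
ft_force: [-0.8, 0.1, 0.8]
opening: 0.585
grip_force: 0.0
[-7.25028381e-02  9.97366993e-01  7.04073979e-04  1.38704322e-03]
```

View pics/c2.png

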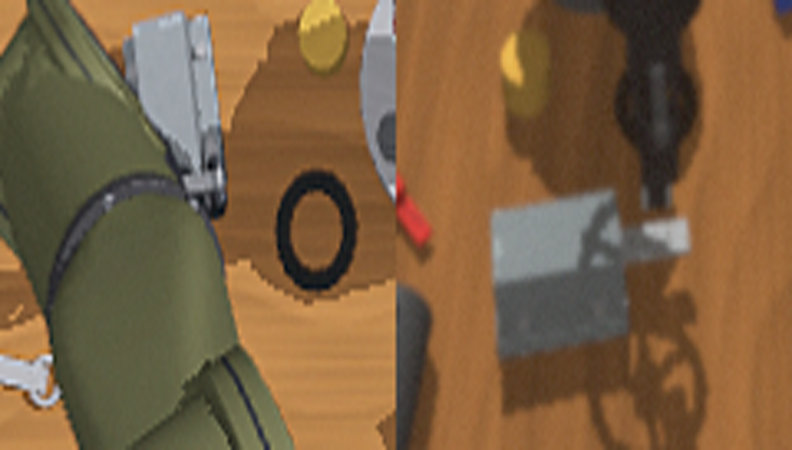

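The side crop shows the fingers above the blade's middle, so I'll go down and close.

```bash
python3 -m inch '[[5,0,0,-3,0],[5,0,0,-3,0],[5,0,0,-1.4,0],[5,0,0,0,0],[1,0,0,0,0],[1,0,0,0,0],[1,0,0,0,0],[1,0,0,0,0],[1,0,0,0,0]]' 100
python3 -c "
from h import *
b=shot('side','s3.png')[220:310,260:380]
cv2.imwrite('pics/c3.png',cv2.resize(b[...,::-1],None,fx=5,fy=5,interpolation=cv2.INTER_CUBIC))"
```

```text
t: 2.7
tcp_pos: [0.5957, 0.2549, 0.0361]
tool_rot: [-0.072, 0.997, 0.001, 0.001]
ft_force: [-0.6, -0.8, 6.9]
opening: 0.185
grip_force: 97.8
```

View pics/c3.png

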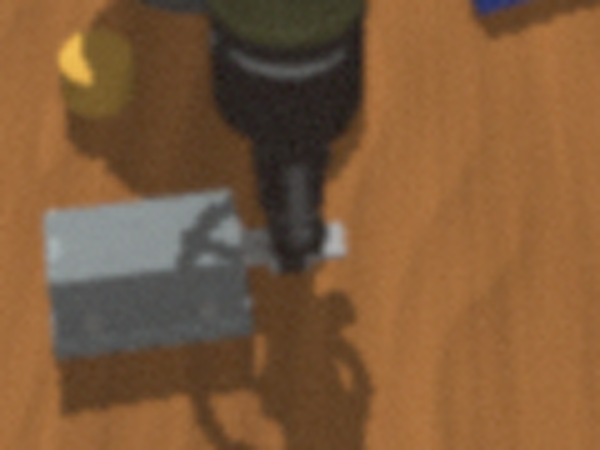

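```bash
python3 -m inch '[[1,0,0,0.3,0],[1,-0.99,-0.135,0,0],[1,-0.99,-0.135,0,0],[1,-0.99,-0.135,0,0],[1,0,0,0,0]]'
python3 -c "
from h import *
a=shot('top','t4.png')[150:240,180:300];b=shot('side','s4.png')[220:310,260:380]
cv2.imwrite('pics/c4.png',cv2.resize(np.hstack([a,b])[...,::-1],None,fx=3.3,fy=5,interpolation=cv2.INTER_CUBIC))"
```

```text
t: 3.25
tcp_pos: [0.5632, 0.2501, 0.0374]
tool_rot: [-0.073, 0.997, -0.0, -0.001]
ft_force: [0.3, -0.0, -1.6]
opening: 0.186
grip_force: 98.0
```

View pics/c4.png

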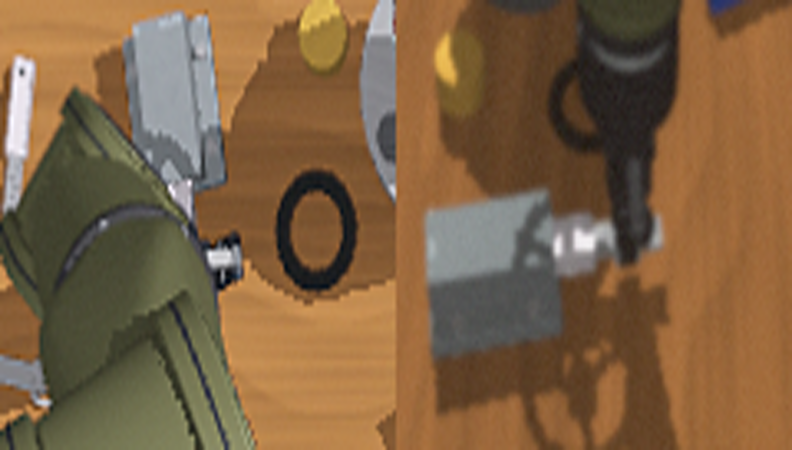

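The gauge is held and sliding out; the lower crops show the handle emerging from the rack. I'll keep pulling.

```bash
python3 -m inch '[[1,-1.98,-0.27,0,0],[1,-1.98,-0.27,0,0],[1,-1.98,-0.27,0,0],[1,-1.98,-0.27,0,0],[1,-1.98,-0.27,0,0],[1,-1.98,-0.27,0,0],[1,-2,-0.27,0.5,0],[1,0,0,1,0],[1,0,0,0,0]]'
python3 -c "
from h import *
print(env.read_state()['qpos'].round(3))
a=shot('top','t5.png')[150:270,180:340];b=shot('side','s5.png')[200:320,260:420]
cv2.imwrite('pics/c5.png',cv2.resize(np.hstack([a,b])[...,::-1],None,fx=2.5,fy=2.5,interpolation=cv2.INTER_CUBIC))"
```

```text
t: 4.25
tcp_pos: [0.4276, 0.2323, 0.0533]
tool_rot: [-0.073, 0.997, 0.001, 0.001]
ft_force: [0.0, 1.0, -2.0]
opening: 0.184
grip_force: 98.1
[-0.524  0.868 -0.111  2.115  0.492  0.18   0.635]
```

View pics/c5.png

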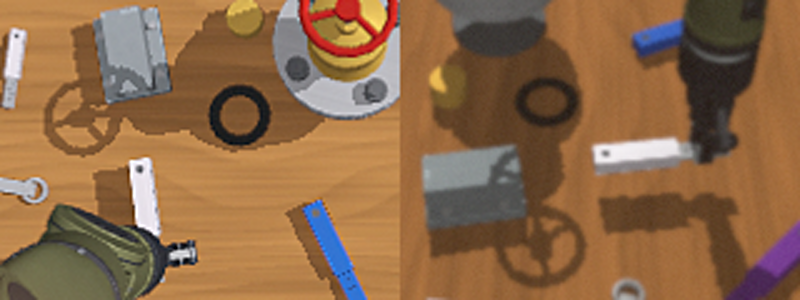

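The gauge is out of the rack and level: handle near (143,195) in the left half, the white bar in the right half, fingers on the blade. I'll turn it about a quarter turn over free bench, lay it down, and later regrasp it with the gripper half-turned.

```bash
python3 -m inch '[[1,0,0,3,0],[1,0.5,-1,1,0.13],[1,0.5,-1,0,0.14],[1,0.5,-1,0,0.135],[1,0.5,-1,0,0.135],[1,0.5,-1,0,0.135],[1,0.5,-1,0,0.135],[1,0.5,-1,0,0.135],[1,0.5,-1,0,0.135],[1,0,0,0,0.135],[1,0,0,0,0.135],[1,0,0,0,0]]'
python3 -c "
from h import *
print(env.read_state()['qpos'].round(3))"
```

```text
t: 5.55
tcp_pos: [0.4673, 0.1507, 0.092]
tool_rot: [-0.679, 0.734, 0.0, 0.0]
ft_force: [-0.0, 0.2, -1.2]
opening: 0.188
grip_force: 98.4
[-0.073  0.843 -0.551  2.076  0.958  0.497  1.707]
```

```bash
python3 -m inch '[[1,0,0,-2.5,0],[1,0,0,-2.5,0],[1,0,0,-1,0],[1,0,0,-0.6,0],[1,0,0,-0.2,0],[1,0,0,0,0]]'
```

```text
t: 6.15
tcp_pos: [0.4665, 0.1515, 0.0244]
tool_rot: [-0.679, 0.734, -0.0, 0.0]
ft_force: [-0.0, 0.4, -1.3]
opening: 0.186
grip_force: 98.3
```

```bash
python3 -m inch '[[1,0,0,-0.2,0],[1,0,0,-0.1,0],[1,0,0,-0.1,0],[1,0,0,0,0]]'
```

```text
t: 6.55
tcp_pos: [0.4666, 0.1513, 0.021]
tool_rot: [-0.68, 0.733, -0.0, 0.001]
ft_force: [-0.3, -1.9, 6.3]
opening: 0.186
grip_force: 99.2
```

The gauge touches the bench, so I'll release, rise, clear the view and look.

```bash
python3 -m inch '[[5,0,0,0.2,0],[5,0,0,0,0],[5,0,0,0,0],[5,0,0,2,0],[5,0,0,4,-0.15],[5,0,0,4,-0.15],[5,-2,-4,3,-0.15],[5,-2,-4,0,-0.15],[5,0,-4,0,-0.15],[5,0,-4,0,-0.15],[5,0,0,0,-0.15],[5,0,0,0,-0.15]]' 60
python3 -c "
from h import *
a=shot('top','t6.png')[150:270,180:340];b=shot('side','s6.png')[180:300,280:440]
cv2.imwrite('pics/c6.png',cv2.resize(np.hstack([a,b])[...,::-1],None,fx=2.5,fy=2.5,interpolation=cv2.INTER_CUBIC))"
```

```text
t: 7.75
tcp_pos: [0.4273, -0.0076, 0.1502]
tool_rot: [-0.142, 0.99, -0.0, -0.0]
ft_force: [0.3, 0.7, -0.1]
opening: 0.587
grip_force: 0.0
```

View pics/c6.png

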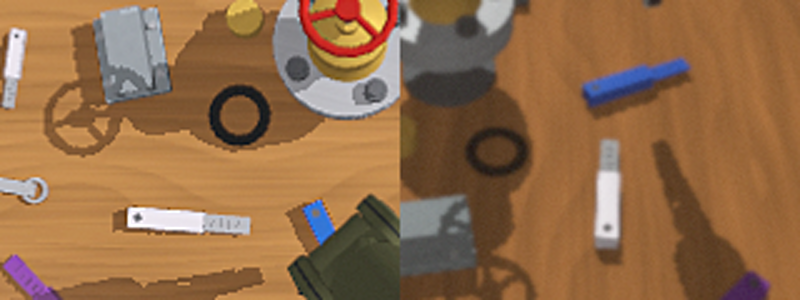

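The gauge lies flat and free, handle at about (247,238) to blade tip (280,240) in the full top picture, upright in the side view. I'll measure it exactly.

```bash
python3 - <<'E'
from h import *
im=cv2.imread('pics/t6.png'); hsv=cv2.cvtColor(im,cv2.COLOR_BGR2HSV)
m=((hsv[...,1]<70)&(hsv[...,2]>110)).astype(np.uint8); z=np.zeros_like(m); z[228:250,222:288]=1; m&=z
n,l,st,ce=cv2.connectedComponentsWithStats(m); i=1+st[1:,4].argmax(); print(st[i])
# centreline per column -> world (handle top z=.02, blade top z=.012)
P=[]
for u in range(st[i][0],st[i][0]+st[i][2]):
    v=np.where(l[:,u]==i)[0]; P.append((u,v.mean(),len(v)))
P=np.array(P); print(P[:3],P[-3:],[int(x) for x in P[:,2]])
u0,u1=P[0,0]-.5,P[-1,0]+.5
hd=P[P[:,2]>=9]; bl=P[(P[:,2]<9)&(P[:,0]>262)]
k=np.array([onz('top',(u,v),.02)[:2] for u,v,_ in hd]); b=np.array([onz('top',(u,v),.012)[:2] for u,v,_ in bl])
rear=onz('top',(u0,np.polyval(np.polyfit(hd[:,0],hd[:,1],1),u0)),.02)[:2]; tip=onz('top',(u1,bl[:,1].mean() if len(bl) else P[-1,1]),.012)[:2]
print('rear',rear,'tip',tip,np.linalg.norm(tip-rear))
for q in (k,b):
    s=np.polyfit(q[:,1],q[:,0],1); print('yaw',np.arctan2(-1,-s[0]))
d=(tip-rear)/np.linalg.norm(tip-rear); print('yaw rt',np.arctan2(d[1],d[0]),'origin',(rear+d*.045+tip-d*.1)/2, 'grasp',(rear+d*.055+tip-d*.09)/2)
s=env.read_state(); print(s['tcp_pos'],s['tool_rot'],s['qpos'].round(2))
E
```

```text
[231 233  49  11 389]
[[231.  236.5   8. ]
 [232.  236.5   8. ]
 [233.  236.5   8. ]] [[277. 240.   7.]
 [278. 240.   7.]
 [279. 240.   7.]] [8, 8, 8, 6, 6, 8, 8, 9, 9, 9, 9, 9, 8, 8, 8, 9, 9, 9, 8, 8, 9, 9, 9, 9, 9, 9, 8, 8, 8, 9, 8, 8, 7, 7, 7, 7, 7, 7, 7, 7, 7, 7, 8, 8, 8, 7, 7, 7, 7]
rear [0.47446615 0.26761803] tip [0.46488393 0.12234759] 0.1455861201697859
yaw -1.6531754375261474
yaw -1.6511914213368784
yaw rt -1.6366621771357253 origin [0.47148505 0.22242318] grasp [0.47082686 0.21244486]
[ 0.42752039 -0.00600339  0.1502451 ] [-1.46514919e-01  9.89208447e-01 -1.46666370e-04  7.99993533e-05] [ 0.11  0.65 -0.32  2.23  0.6   0.35  1.14]
```

```bash
python3 -m inch '[[5,0.36,1.8,0,-0.148],[5,0.36,1.8,0,-0.149],[5,0.36,1.8,0,-0.149],[5,0.36,1.8,0,-0.149],[5,0.36,1.8,0,-0.149],[5,0.36,1.8,0,-0.149],[5,0.36,1.8,0,-0.149],[5,0.36,1.8,0,-0.149],[5,0.36,1.8,0,-0.149],[5,0.36,1.8,0,-0.149],[5,0.36,1.9,0,-0.149],[5,0.36,1.9,0,-0.149]]' 80; python3 -m inch '[[5,0,0,-2,-0.149],[5,0,0,-4,0],[5,0,0,0,0],[5,0,0,0,0]]'; python3 -c "
from h import *
print(env.read_state()['qpos'].round(3),env.read_state()['tcp_pos'])"
```

```text
t: 9.05
tcp_pos: [0.4701, 0.2135, 0.1499]
tool_rot: [0.679, 0.734, -0.0, -0.001]
ft_force: [0.2, -0.0, 0.7]
opening: 0.585
grip_force: 0.0
t: 9.45
tcp_pos: [0.4698, 0.2122, 0.09]
tool_rot: [0.731, 0.683, -0.001, -0.001]
ft_force: [0.3, 0.5, 0.6]
opening: 0.585
grip_force: 0.0
[-0.591  0.82   0.13   2.023 -0.309  0.32  -0.276] [0.46982014 0.21216256 0.08998526]
```

```bash
python3 -m inch '[[5,0.1,0,-3,0],[5,0,0,-3,0],[5,0,0,-0.7,0],[5,0,0,-0.15,0],[5,0,0,0,0],[1.5,0,0,0,0],[1.5,0,0,0,0],[1.5,0,0,0,0],[1.5,0,0,0,0],[1.5,0,0,0,0]]' 80;
```

```text
t: 10.45
tcp_pos: [0.4722, 0.2125, 0.0232]
tool_rot: [0.731, 0.682, 0.001, 0.0]
ft_force: [-1.5, 0.3, 8.2]
opening: 0.256
grip_force: 78.9
```

```bash
python3 -m inch '[[1.5,0,0,4,0],[1.5,0,0,4,0],[1.5,0,0,4,0],[1.5,0,0,3.5,0.134],[1.5,-0.15,-1.6,0,0.134],[1.5,-0.15,-1.6,0,0.134],[1.5,-0.15,-1.6,0,0.134],[1.5,-0.15,-1.6,0,0.134],[1.5,-0.15,-1.6,0,0.134],[1.5,-0.15,-1.6,0,0.134],[1.5,-0.15,-1.6,0,0.135],[1.5,-0.2,-1.7,0,0.135]]'; python3 -m inch '[[1.5,-0.1,-1.7,0,0.135],[1.5,0,0,0,0],[1.5,0,0,0,0]]'; python3 - <<'E'
from h import *
t=shot('top','t7.png')[120:260,240:400]; s=shot('side','s7.png')[120:260,240:400]
cv2.imwrite('pics/c7.png',cv2.resize(np.hstack([t,s])[...,::-1],None,fx=2.5,fy=4,interpolation=cv2.INTER_CUBIC))
q=env.read_state(); print(q['tcp_pos'],q['tool_rot'],q['qpos'].round(3))
E
```

```text
t: 11.65
tcp_pos: [0.459, 0.0825, 0.1771]
tool_rot: [0.212, 0.977, -0.0, 0.0]
ft_force: [-0.1, -0.5, -2.1]
opening: 0.258
grip_force: 79.3
t: 11.95
tcp_pos: [0.4583, 0.0663, 0.177]
tool_rot: [0.15, 0.989, 0.0, 0.0]
ft_force: [0.1, 1.1, -1.9]
opening: 0.258
grip_force: 79.3
[0.4584503  0.06736292 0.17694086] [1.48509658e-01 9.88910786e-01 4.54121941e-04 3.62986519e-04] [-0.123  0.611 -0.19   2.113  0.258  0.438  0.759]
```

View pics/c7.png

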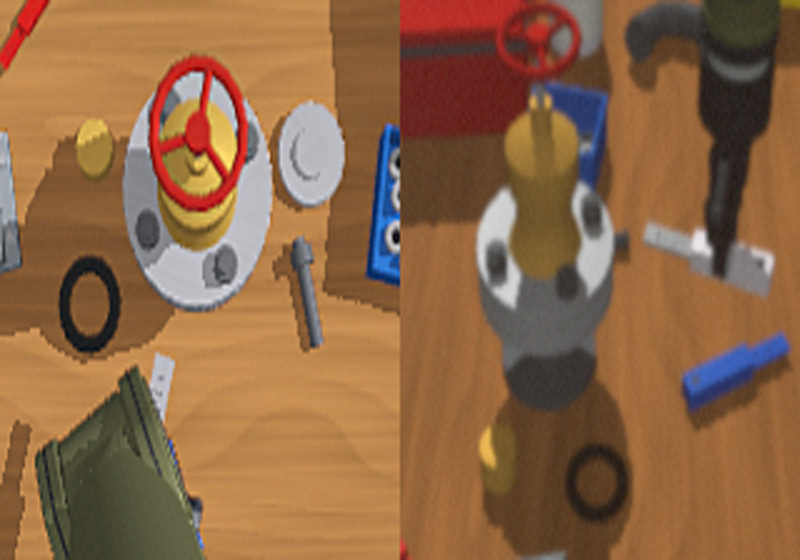

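The gauge is held level, blade tip at about (304,209) in the full top view and (339,179) in the side view, aimed at the front of the joint. I'll check the studs by mask and the tip against its prediction.

```bash
python3 - <<'E'
from h import *
S=[];W=[]
for f in ['pics/t6.png','pics/t7.png']:
  g=cv2.imread(f); hs=cv2.cvtColor(g,cv2.COLOR_BGR2HSV); m=((hs[...,2]<120)&(hs[...,1]<70)).astype(np.uint8)
  for (u,v) in [(299,177),(329,185),(338.5,155)]:
    z=np.zeros_like(m); cv2.circle(z,(int(u),int(v)),7,1,-1); n,l,st,ce=cv2.connectedComponentsWithStats(m&z); i=1+st[1:,4].argmax(); print(st[i],ce[i],onz('top',ce[i],.142))
E
python3 - <<'E'
from h import *
q=env.read_state(); p=q['tcp_pos']; y=-2*np.arctan(q['tool_rot'][0]/q['tool_rot'][1]); d=np.array([np.cos(y),np.sin(y),0])
tip=p+.09*d; tip[2]=p[2]-.0232+.010; print('yaw',y,'tip',tip)
n=np.array([-d[1],d[0],0])
for c,im in(('top','t7'),('side','s7')):
    print(c,[proj(c,tip+n*k+[0,0,.002]).round(1) for k in(-.01,0,.01)])
# side-view check of studs
for s in [(.6324,.0594,.142),(.6088,-.024,.142)]: print(proj('side',s))
E
```

```text
[294 172  10  11  81] [298.51851852 177.02469136] [0.63204027 0.05926789 0.142     ]
[325 182   9   9  45] [329.02222222 186.26666667] [ 0.60619657 -0.02303645  0.142     ]
[338 152   5   9  15] [340.66666667 156.26666667] [ 0.68839961 -0.05565982  0.142     ]
[294 172  10  11  84] [298.63095238 177.16666667] [0.6316493  0.05896445 0.142     ]
[325 182   9   9  51] [329.11764706 186.05882353] [ 0.60676082 -0.02330028  0.142     ]
[338 152   5   9  15] [340.66666667 156.26666667] [ 0.68839961 -0.05565982  0.142     ]
yaw -0.29812214595957554 tip [0.54448038 0.04092761 0.16374086]
top [array([308.8, 209.6]), array([305.2, 208.6]), array([301.5, 207.5])]
side [array([339. , 174.8]), array([338. , 176.9]), array([336.9, 179. ])]
[307.04010149 186.74616449]
[316.50745115 168.90925895]
```

```bash
python3 -m inch '[[1.5,0,0,-3,0],[1.5,0,0,-2.5,0],[1.5,0,0,-0.5,0],[1.5,0.96,-0.29,0,0],[1.5,0.96,-0.29,0,0],[1.5,0.96,-0.29,0,0],[1.5,0,0,0,0],[1.5,0,0,0,0]]'; python3 - <<'E'
from h import *
shot('side','s8.png')
P=[]
for i in range(6):
    imaging.camera('side'); q=env.read_state(); P.append(np.r_[q['tcp_pos'],q['ft_force']])
P=np.array(P); print(P.mean(0).round(5),P.std(0).round(5))
p=P.mean(0)[:3]; y=-2*np.arctan(q['tool_rot'][0]/q['tool_rot'][1]); d=np.array([np.cos(y),np.sin(y)]); t=p[:2]+.09*d; v=np.array([.5826,.0292])-t
print(y,'tip z',p[2]-.0132,'along',v@d,'lat',v@[-d[1],d[0]])
s=cv2.imread('pics/s8.png')[150:230,260:380]; cv2.imwrite('pics/c8.png',cv2.resize(s,None,fx=6,fy=6,interpolation=cv2.INTER_CUBIC))
tip=np.r_[t,p[2]-.0132]; print(proj('side',tip),proj('side',[.5826,.0292,.1]),proj('side',[.5826,.0292,.1065]))
E
```

```text
t: 12.85
tcp_pos: [0.4876, 0.0572, 0.1172]
tool_rot: [0.149, 0.989, 0.0, 0.001]
ft_force: [-0.8, -0.2, -2.8]
opening: 0.253
grip_force: 79.3
[ 0.48663  0.0576   0.11679 -0.07624  0.46555 -1.85702] [8.0000e-05 6.0000e-05 7.0000e-05 2.7157e-01 7.1727e-01 2.8102e-01]
-0.2975168983710746 tip z 0.10358519833189815 along 0.010082411121700687 lat 0.0009865053669079167
[327.8892309  190.73266109] [324.57788994 191.10673055] [324.59303636 189.48024819]
```

View pics/c8.png

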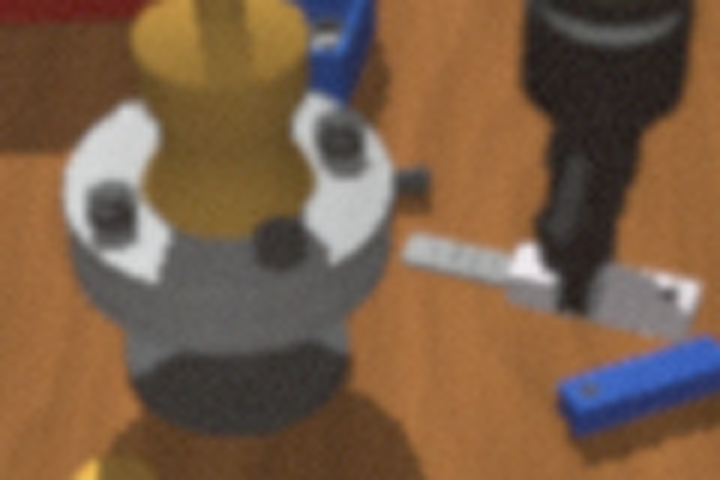

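Tip is about 10 mm before the mouth (crop (405,250)), level and at gap height. I'll trim 1 mm sideways and enter gently.

```bash
python3 -m inch '[[1.5,0.03,0.1,-0.03,0],[1.5,0.48,-0.146,0,0],[1.5,0.48,-0.146,0,0],[1.5,0.29,-0.088,0,0],[1.5,0,0,0,0],[1.5,0,0,0,0]]'
```

```text
t: 13.8
tcp_pos: [0.4998, 0.0546, 0.1163]
tool_rot: [0.148, 0.989, 0.0, -0.0]
ft_force: [-0.9, -0.7, -2.4]
opening: 0.256
grip_force: 79.3
```

```bash
python3 -m inch '[[1.5,0.48,-0.146,0,0],[1.5,0.48,-0.146,0,0],[1.5,0.48,-0.146,0,0],[1.5,0.29,-0.088,0,0],[1.5,0,0,0,0],[1.5,0,0,0,0]]'; cat > r.py <<'E'
from h import *
P=[]
for i in range(4):
    imaging.camera('side'); q=env.read_state(); P.append(np.r_[q['tcp_pos'],q['ft_force']])
p=np.mean(P,0); y=-2*np.arctan(q['tool_rot'][0]/q['tool_rot'][1]); d=np.array([np.cos(y),np.sin(y)]); v=p[:2]+.09*d-[.5826,.0292]
print('yaw %.4f in %.4f lat %.4f tipz %.4f'%(y,v@d,v@[-d[1],d[0]],p[2]-.0132),'F along %.2f lat %.2f z %.2f'%(p[3:5]@d,p[3:5]@[-d[1],d[0]],p[5]),'tilt',(q['tool_rot'][2:]).round(4))
E
python3 r.py
```

```text
t: 14.4
tcp_pos: [0.517, 0.0494, 0.1163]
tool_rot: [0.148, 0.989, 0.0, -0.0]
ft_force: [-0.4, -1.1, -2.1]
opening: 0.251
grip_force: 79.3
yaw -0.2975 in 0.0212 lat 0.0002 tipz 0.1031 F along -0.08 lat -0.24 z -1.65 tilt [-0.     -0.0002]
```

```bash
python3 -m inch '[[1.5,0.19,-0.058,0,0],[1.5,0.19,-0.058,0,0],[1.5,0,0,0,0]]' >/dev/null; python3 r.py; python3 -m inch '[[1.5,0.1,-0.03,0,0],[1.5,0,0,0,0]]' >/dev/null; python3 r.py;  python3 -m inch '[[1.5,0.1,-0.03,0,0],[1.5,0,0,0,0]]' >/dev/null; python3 r.py; python3 -m inch '[[1.5,0.1,-0.03,0,0],[1.5,0,0,0,0]]' >/dev/null; python3 r.py
```

```text
yaw -0.2978 in 0.0255 lat 0.0002 tipz 0.1032 F along -0.25 lat -0.01 z -1.62 tilt [ 0. -0.]
yaw -0.2978 in 0.0265 lat 0.0002 tipz 0.1032 F along -0.13 lat -0.33 z -1.97 tilt [ 0. -0.]
yaw -0.2978 in 0.0276 lat 0.0002 tipz 0.1032 F along -0.16 lat -0.25 z -1.96 tilt [ 0. -0.]
yaw -0.2978 in 0.0286 lat 0.0002 tipz 0.1032 F along -0.25 lat -0.18 z -1.67 tilt [ 0. -0.]
```

```bash
echo "import sys; sys.exit(p[3:5]@d<-1.3)">>r.py
python3 -m inch '[[1.5,0.1,-0.03,0,0],[1.5,0,0,0,0]]' >/dev/null; python3 r.py && python3 -m inch '[[1.5,0.1,-0.03,0,0],[1.5,0,0,0,0]]' >/dev/null && python3 r.py && python3 -m inch '[[1.5,0.1,-0.03,0,0],[1.5,0,0,0,0]]' >/dev/null && python3 r.py && python3 -m inch '[[1.5,0.1,-0.03,0,0],[1.5,0,0,0,0]]' >/dev/null && python3 r.py && python3 -m inch '[[1.5,0.1,-0.03,0,0],[1.5,0,0,0,0]]' >/dev/null && python3 r.py && python3 -m inch '[[1.5,0.1,-0.03,0,0],[1.5,0,0,0,0]]' >/dev/null && python3 r.py && python3 -m inch '[[1.5,0.1,-0.03,0,0],[1.5,0,0,0,0]]' >/dev/null && python3 r.py
```

```text
yaw -0.2978 in 0.0296 lat 0.0002 tipz 0.1032 F along 0.25 lat -0.18 z -1.73 tilt [ 0. -0.]False
```

```bash
sed -i 's/sys.exit(p.*/sys.exit(int(p[3:5]@d<-1.3))/' r.py
python3 -m inch '[[1.5,0.1,-0.03,0,0],[1.5,0,0,0,0]]' >/dev/null; python3 r.py && python3 -m inch '[[1.5,0.1,-0.03,0,0],[1.5,0,0,0,0]]' >/dev/null && python3 r.py && python3 -m inch '[[1.5,0.1,-0.03,0,0],[1.5,0,0,0,0]]' >/dev/null && python3 r.py && python3 -m inch '[[1.5,0.1,-0.03,0,0],[1.5,0,0,0,0]]' >/dev/null && python3 r.py && python3 -m inch '[[1.5,0.1,-0.03,0,0],[1.5,0,0,0,0]]' >/dev/null && python3 r.py && python3 -m inch '[[1.5,0.1,-0.03,0,0],[1.5,0,0,0,0]]' >/dev/null && python3 r.py && python3 -m inch '[[1.5,0.1,-0.03,0,0],[1.5,0,0,0,0]]' >/dev/null && python3 r.py
```

```text
yaw -0.2978 in 0.0307 lat 0.0002 tipz 0.1032 F along -0.22 lat 0.32 z -1.83 tilt [ 0. -0.]
yaw -0.2978 in 0.0317 lat 0.0002 tipz 0.1032 F along 0.38 lat 0.39 z -2.11 tilt [ 0. -0.]
yaw -0.2978 in 0.0328 lat 0.0002 tipz 0.1032 F along 0.36 lat -0.25 z -2.03 tilt [ 0. -0.]
yaw -0.2978 in 0.0338 lat 0.0002 tipz 0.1032 F along -0.52 lat -0.29 z -1.96 tilt [ 0. -0.]
yaw -0.2977 in 0.0349 lat 0.0002 tipz 0.1032 F along -0.04 lat 0.42 z -1.91 tilt [ 0.     -0.0001]
yaw -0.2978 in 0.0359 lat 0.0002 tipz 0.1032 F along -0.14 lat 0.45 z -2.03 tilt [ 0. -0.]
yaw -0.2978 in 0.0370 lat 0.0002 tipz 0.1032 F along 0.04 lat 0.22 z -1.87 tilt [ 0. -0.]
```

```bash
python3 -m inch '[[1.5,0.1,-0.03,0,0],[1.5,0,0,0,0]]' >/dev/null; python3 r.py && python3 -m inch '[[1.5,0.1,-0.03,0,0],[1.5,0,0,0,0]]' >/dev/null && python3 r.py && python3 -m inch '[[1.5,0.1,-0.03,0,0],[1.5,0,0,0,0]]' >/dev/null && python3 r.py && python3 -m inch '[[1.5,0.1,-0.03,0,0],[1.5,0,0,0,0]]' >/dev/null && python3 r.py && python3 -m inch '[[1.5,0.1,-0.03,0,0],[1.5,0,0,0,0]]' >/dev/null && python3 r.py && python3 -m inch '[[1.5,0.1,-0.03,0,0],[1.5,0,0,0,0]]' >/dev/null && python3 r.py && python3 -m inch '[[1.5,0.1,-0.03,0,0],[1.5,0,0,0,0]]' >/dev/null && python3 r.py
```

```text
yaw -0.2978 in 0.0380 lat 0.0003 tipz 0.1032 F along -0.13 lat 0.38 z -1.66 tilt [ 0. -0.]
yaw -0.2978 in 0.0390 lat 0.0003 tipz 0.1032 F along 0.15 lat -0.30 z -1.61 tilt [ 0. -0.]
yaw -0.2978 in 0.0401 lat 0.0003 tipz 0.1032 F along 0.19 lat -0.50 z -2.22 tilt [ 0. -0.]
yaw -0.2978 in 0.0411 lat 0.0003 tipz 0.1032 F along -0.67 lat -0.05 z -1.99 tilt [ 0.     -0.0001]
yaw -0.2979 in 0.0422 lat 0.0003 tipz 0.1032 F along 0.10 lat 0.05 z -1.82 tilt [ 0. -0.]
yaw -0.2978 in 0.0432 lat 0.0003 tipz 0.1032 F along -0.24 lat 0.13 z -1.37 tilt [0. 0.]
yaw -0.2974 in 0.0434 lat 0.0002 tipz 0.1030 F along -2.94 lat 0.23 z -1.20 tilt [-0.0001 -0.0008]
```

Contact: force rises at 43.3 mm, about 3 N and well below 10 N. I'll ease off slightly, set the blade down on the gap floor and check.

```bash
python3 -m inch '[[1.5,-0.04,0.012,-0.06,0],[1.5,0,0,-0.05,0],[1.5,0,0,0,0]]' >/dev/null; python3 r.py
```

```text
yaw -0.2976 in 0.0434 lat 0.0003 tipz 0.1020 F along -4.52 lat -0.05 z -0.52 tilt [-0.     -0.0004]
```

```bash
python3 -m inch '[[1.5,-0.06,0.018,-0.03,0],[1.5,0,0,0,0],[1.5,0,0,0,0]]' >/dev/null; python3 r.py
```

```text
yaw -0.2979 in 0.0433 lat 0.0003 tipz 0.1018 F along -3.01 lat -0.12 z 0.18 tilt [0.0001 0.0002]
```

```bash
python3 -m inch '[[1.5,-0.05,0.015,0,0],[1.5,0,0,0,0],[1.5,0,0,0,0]]' >/dev/null; python3 r.py
```

```text
yaw -0.2980 in 0.0433 lat 0.0003 tipz 0.1019 F along -0.40 lat 0.06 z -1.00 tilt [0.0001 0.0006]
```

```bash
python3 -m inch '[[2.6,0,0,0,0],[2.8,0,0,0,0],[3.2,0,0,0,0],[4.5,0,0,0,0],[5,0,0,0,0],[5,0,0,0,0]]' 20; python3 -m inch '[[5,0,0,1,0],[5,0,0,3,0],[5,0,0,4,0],[5,-1,0.3,5,0],[5,-4,1.2,3,0],[5,-4,3,0,0],[5,-3,4,0,0],[5,0,4,0,0],[5,0,4,0,0],[5,0,0,0,0],[5,0,0,0,0]]'
python3 - <<'E'
from h import *
t=shot('top','t9.png')[140:260,220:380]; s=shot('side','s9.png')[140:260,250:410]
cv2.imwrite('pics/c9.png',cv2.resize(np.vstack([t,s])[...,::-1],None,fx=2.5,fy=2.5,interpolation=cv2.INTER_CUBIC) if 0 else cv2.resize(np.hstack([t,s])[...,::-1],None,fx=2.5,fy=3.5,interpolation=cv2.INTER_CUBIC))
E
```

```text
t: 24.4
tcp_pos: [0.5375, 0.0434, 0.115]
tool_rot: [0.148, 0.989, 0.0, 0.0]
ft_force: [-0.3, 1.2, 0.2]
opening: 0.588
grip_force: 0.0
t: 25.5
tcp_pos: [0.4184, 0.2087, 0.2736]
tool_rot: [0.147, 0.989, 0.0, 0.0]
ft_force: [0.3, -0.5, -1.2]
opening: 0.585
grip_force: 0.0
```

View pics/c9.png

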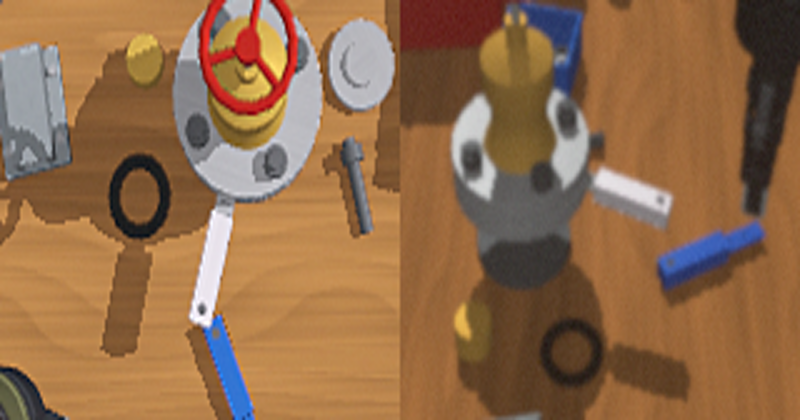

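The gauge stays in the gap with the arm clear; handle from (224,205) to (202,322) in the left half of the crop. I'll check that it did not slip back on release.

```bash
python3 - <<'E'
from h import *
im=cv2.imread('pics/t9.png'); hs=cv2.cvtColor(im,cv2.COLOR_BGR2HSV); m=((hs[...,1]<45)&(hs[...,2]>150)).astype(np.uint8); z=np.zeros_like(m); z[199:236,292:316]=1
n,l,st,ce=cv2.connectedComponentsWithStats(m&z); i=1+st[1:,4].argmax(); y,x=np.where(l==i)
print(st[i]); r=y.max(); rear=(x[y>=r-1].mean(),r+.5); print(rear, [proj('top',[.4853,.0590,zz]).round(1) for zz in(.092,.1025,.112)])
w=onz('top',rear,.104)[:2]; d=np.array([np.cos(-.298),np.sin(-.298)]); print('rear along, expected -.1017 :',(w-[.5826,.0292])@d)
E
```

```text
[296 199  18  34 303]
(np.float64(300.6), np.float64(232.5)) [array([299.6, 231.8]), array([299.4, 231.7]), array([299.3, 231.6])]
rear along, expected -.1017 : -0.10292603941533149
```

```bash
python3 -c "
from h import *
print(job_done())"
```

```text
the job is handed in; nothing more can be done
None
```

The job is handed in: I drew the gauge out by its blade, laid it flat on the bench and let go, picked it up again by the handle, and slid it about 43 mm into the gap until the tip met the gasket (force along the blade read at most about 4.5 N, and the gasket gives way at about 10 N), then let go with the arm clear; its handle sags slightly, and my last check showed no slip-back beyond about 1 mm.

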